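Stack the tins and jar and nest the cups on the shelf mats

ROBOT

A 6-joint arm with a two-finger parallel gripper is mounted at the origin on the work surface. World frame = base frame: x ahead of the robot, y to its left, z up, the work surface at z = 0. Lengths are in m, angles in rad, forces in N, time in s.
With the tool pointing down it reaches from about 0.35 to 0.775 m from the base axis. Payload 7.3 kg.
Tool frame: the origin (TCP) lies at the very end of the fingers, on their centre line; the grasp point (between the pads) lies 19 mm behind it; z points along the fingers, y is the line along which they close (so a half turn about z gives the same grasp; the last joint's range is limited). The gripper opens to 92 mm and grips with 3 to 60 N. Pads are 19 mm wide; open, the fingers measure 130 mm over their backs; the gripper's body (75 mm by 190 mm) begins 47 mm behind the grasp point.
Start: joints at [1.045, 0.342, 1.524, -0, 1.275, -0.146], TCP at [0.195, 0.488, 0.227] pointing down, gripper open.
Joint ranges: [-2.53, 2.53], [-0.77, 2.02], [0.04, 2.7], [-1, 4.14], [0.28, 2.66], [-3.11, 3.11]. Speed limits (rad/s): [2.57, 2.57, 3.14, 3.14, 3.14, 3.14].

INTERFACE

Orientations are given as [roll, pitch, yaw] about the fixed x, y, z axes, in that order (R = Rz(yaw) Ry(pitch) Rx(roll)).
In Python, from cell import * gives the robot as it stands.
- The arm moves only by the tool step_arm, never from a script. Its argument "commands" is a list of rows, each a list of 7 numbers: the opening, from 0 (shut) to 1 (fully open), then the shift along the world's x, y, z in cm, then the turn, a rotation vector about the world's x, y, z in rad. A call has 1 to 5 rows; each row is the pose to reach, as a shift and turn from the pose commanded when the call began; what a row does not reach only later rows make up. A row lasts 1/12 s, in which the tool goes at most 41.7 mm and 7.16 degrees, less where a joint would pass 70% of its speed; a pose out of reach is approached as far as the arm can. A call with a gripper value outside its range is refused whole. The fingers move at their own pace and stop on an object; "grip_force" is the grip in N (left out, the last holds). Time passes only in rows, so rows that repeat a pose let the fingers close. It gives the time, the measured TCP pose, the force, the opening and the grip force at its end, in the units of the state.
- observe(): the state, without advancing time (a new reading comes with each control period).
- read_camera(name): name is "scene" or "top"; returns the picture (480x640x3 uint8, red, green, blue); there is no depth.
- camera_model(name): a dict with "vfov" (degrees; the focal length in pixels is half the picture's height over the tangent of half this angle, whatever the lens; pixels are square), "cx", "cy" (the principal point, pixels), "k1" (the pictures are not rectified: a ray, as slopes to the right and down, at radius r is drawn at 1 + k1 r^2 times it, then the intrinsics apply), "world_to_cam" (4x4, takes a point from world to camera coordinates). Camera axes: x right, y up, looking along -z (the intrinsics and any distortion apply to the point x, -y, -z); pixel columns grow to the right and rows downward; lengths in m; the calibration is good to about 2 mm. A picture is of the moment at which its call begins. camera_model takes no time and is no camera call.
- hand_in(): hands the job in; it is judged then, once.
The state is a dict: "time": time; "qpos": joint angles; "qvel": joint speeds; "joint_efforts": joint torques, N m; "tool_pos": TCP position; "tool_rot": TCP orientation; "contact_force": force on the tool from outside, world axes, zero at the start; "torque": the same for the moment, N m; "opening": finger opening in m; "grip_force": force on a finger pad.
Only numpy, scipy, OpenCV 4.12 (cv2) and the standard library are available. Lean on these libraries where they do the work, as an engineer would, in place of code of your own. Each camera call takes 0.05 s, during which the arm holds its last target. There are 200 camera calls.

TASK

Tidy the shelf onto its two mats, one piece at a time in this order: put the wide tin in the middle of the square rubber mat, the glass jar upright and centred on that tin, and the narrow tin upright and centred on the jar's lid; then stand the wide white cup upright in the middle of the round cork mat and nest the slim white cup upright inside it, down on its floor. Keep the jar upright and set it down without dropping it. Leave the tape roll, the sanding block and the trowel where they lie.

Things in the scene. Friction and masses are not known exactly. Their poses are not given: they have to be found in the camera images.
- square_mat: Target, fixed to the shelf: thin black rubber mat, 100 x 100 mm, 4 mm thick, flat. Origin at the centre of its underside, on the shelf (z = 0); x and y along its edges, z up.
- round_mat: Target, fixed to the shelf: thin round cork mat, 100 mm diameter, 4 mm thick, flat. Origin at the centre of its underside, on the shelf; z up.
- wide_tin: Loose closed aluminium tin, the wider one: plain cylinder 68 mm diameter, 40 mm high, about 0.22 kg, flat top, standing upright. Origin at the centre of its underside, z up.
- narrow_tin: Loose closed aluminium tin, the narrower one: plain cylinder 46 mm diameter, 32 mm high, about 0.09 kg, flat top, standing upright. Origin at the centre of its underside, z up.
- jar: Loose short glass mason jar, 58 mm diameter and 72 mm high including its flat grey clip-on lid (top 8 mm, same diameter, flat top), about 0.25 kg, standing upright. A steel clip 14 mm wide sticks out to 35 mm from the axis on its +x side, between 37 and 67 mm above the underside: grip it across y, clear of the clip. Origin at the centre of its underside, z up.
- wide_cup: Loose white plastic stacking cup, the wide low one, open at the top: outside 66 mm diameter at the rim, 60 mm at the foot, 55 mm high, wall 2.5 mm, floor 3 mm thick, about 0.06 kg, no handle, standing upright. Origin at the centre of its underside, z up.
- slim_cup: Loose white plastic stacking cup, the slim tall one, open at the top: outside 48 mm diameter at the rim, 42 mm at the foot, 80 mm high, wall 2.5 mm, about 0.05 kg, no handle, standing upright. Nested, it stands on the wide cup's floor and its rim is 28 mm above the wide cup's rim. Origin at the centre of its underside, z up.
- tape_roll: Bystander, loose: roll of paper tape lying flat, 90 mm outer and 68 mm inner diameter, 25 mm high, among the other things. Origin at the centre of its underside, z up.
- sanding_block: Bystander, loose: cork sanding block 90 (x) x 55 (y) x 36 mm high, among the other things. Origin at the centre of its underside, z up.
- trowel: Bystander, loose: black plastic trowel lying at the left side of the shelf. Origin under the joint of blade and handle; the flat blade (120 x 85 mm, 4 mm thick) reaches towards +x, the handle (28 mm thick) to 144 mm on the -x side.
Not all that is in view belongs to the job. What is shaped like the narrow_tin but orange or purple is not meant.

How it is judged:
On the way, in this order (a step that is already met when the one before it is completed fails the run):
1. The wide tin stands on the square mat, let go (horizontal distance between wide_tin and square_mat below 0.015 m and z of wide_tin in the frame of square_mat between 0.001 and 0.007 m and angle between wide_tin's own z axis and vertical below 0.12 rad and contact force between the fingers and wide_tin below 0.2 N), for 0.2 s.
2. The jar stands upright on the wide tin, let go (horizontal distance between jar and wide_tin below 0.012 m and z of jar in the frame of wide_tin between 0.036 and 0.044 m and angle between jar's own z axis and vertical below 0.12 rad and contact force between the fingers and jar below 0.2 N), for 0.2 s.
3. The narrow tin stands on the jar's lid, let go (horizontal distance between narrow_tin and jar below 0.012 m and z of narrow_tin in the frame of jar between 0.068 and 0.076 m and angle between narrow_tin's own z axis and vertical below 0.12 rad and contact force between the fingers and narrow_tin below 0.2 N), for 0.2 s.
4. The wide cup stands upright on the round mat, let go (horizontal distance between wide_cup and round_mat below 0.015 m and z of wide_cup in the frame of round_mat between 0.001 and 0.007 m and angle between wide_cup's own z axis and vertical below 0.12 rad and contact force between the fingers and wide_cup below 0.2 N), for 0.2 s.
5. The slim cup stands upright inside the wide cup, let go (horizontal distance between slim_cup and wide_cup below 0.012 m and z of slim_cup in the frame of wide_cup between -0.001 and 0.007 m and angle between slim_cup's own z axis and vertical below 0.12 rad and contact force between the fingers and slim_cup below 0.2 N), for 0.2 s.
At the end, for the whole second after the job is handed in: The wide tin stands on the square mat (centres within 15 mm), the jar on the wide tin and the narrow tin on the jar's lid (axes within 12 mm each), the wide cup on the round mat (within 15 mm) and the slim cup inside it on its floor (within 12 mm); all upright within 0.12 rad, let go and at rest (all of step 1 and all of step 2 and all of step 3 and all of step 4 and all of step 5 and linear speed of each of wide_tin, jar, narrow_tin, wide_cup, slim_cup below 0.02 m/s); the robot touches nothing.
It fails at once if The tape roll is shifted by more than 25 mm (distance of tape_roll from where it was at the start of the episode above 0.025 m).
It fails at once if The sanding block is shifted by more than 25 mm (distance of sanding_block from where it was at the start of the episode above 0.025 m).
It fails at once if The trowel is shifted by more than 25 mm (distance of trowel from where it was at the start of the episode above 0.025 m).
It fails at once if The jar is tipped by more than 0.6 rad (angle between jar's own z axis and vertical above 0.6 rad).
It fails at once if The jar is dropped (moving faster than 0.65 m/s while not held) (contact force between each of the arm, the fingers and jar below 0.05 N and linear speed of jar above 0.65 m/s).
It also fails if it takes over 131 s, if anything falls off the work surface, if the arm or the gripper's body presses on something with over 40 N, if the wrist force passes 120 N, or if a joint passes its speed limit or range.

## Working session

There is one attempt and no reset: what is moved stays moved. The work goes in short steps, Python scripts to look and compute and a tool call to move; the robot and the scene stay as the last step left them, time stands still between calls to the robot, and variables do not carry over. Pictures are saved under pics/ and viewed, at most 14 in all, crops included, and the job is handed in when it is done.

Besides the shell and the picture viewer there is one more tool, called as name(argument=value, ...), one argument or row to a line, values as JSON. step_arm: Moves the arm, as the interface text tells. Its arguments: {"type":"object","properties":{"commands":{"type":"array"},"grip_force":{"type":"number"}},"required":["commands"]}

```bash
mkdir -p pics; ls
python3 - <<'E'
from cell import *
import cv2
for n in("scene","top"):
    cv2.imwrite(f"pics/{n}0.png",read_camera(n)[:,:,::-1]); print(n,camera_model(n))
s=observe();print(s)
E
```

```text
pics
scene {'vfov': 48.61834525315779, 'cx': 323.95036023740334, 'cy': 246.30757783903482, 'k1': -0.012015122505842912, 'world_to_cam': array([[ 0.78742672,  0.61635632,  0.0080023 , -0.48819013],
       [-0.52384204,  0.66227987,  0.53570037,  0.18485438],
       [ 0.32488255, -0.42601672,  0.84437023, -1.63740784],
       [ 0.        ,  0.        ,  0.        ,  1.        ]])}
top {'vfov': 52.80827574061439, 'cx': 321.2367721318277, 'cy': 244.69359166792134, 'k1': -0.049850617951474094, 'world_to_cam': array([[-0.00841658, -0.99992838, -0.00850912,  0.09266383],
       [ 0.98443861, -0.00977928,  0.1754565 , -0.53361387],
       [-0.17552714, -0.00689996,  0.98445041, -1.42367393],
       [ 0.        ,  0.        ,  0.        ,  1.        ]])}
{'time': 0.1, 'qpos': array([ 1.04502345e+00,  3.42636328e-01,  1.52491099e+00, -5.85710174e-06,
        1.27538558e+00, -1.45994045e-01]), 'qvel': array([-6.98670796e-06, -2.36176656e-03, -2.65125918e-03,  1.18221724e-03,
        2.94880268e-04, -3.61408972e-04]), 'joint_efforts': array([ 1.28996486e-03, -4.32003129e+01, -2.44697410e+01,  7.19611812e-02,
        5.26505650e-02, -4.76084111e-06]), 'tool_pos': array([0.19442378, 0.48729099, 0.2261268 ]), 'tool_rot': array([-3.14026586e+00, -1.89431144e-04,  2.76181540e+00]), 'contact_force': array([0.63385676, 0.36465233, 0.34688866]), 'torque': array([ 0.00374936, -0.04583991,  0.0027832 ]), 'grip_force': 0.0, 'opening': 0.09215206159272098}
```

View pics/top0.png

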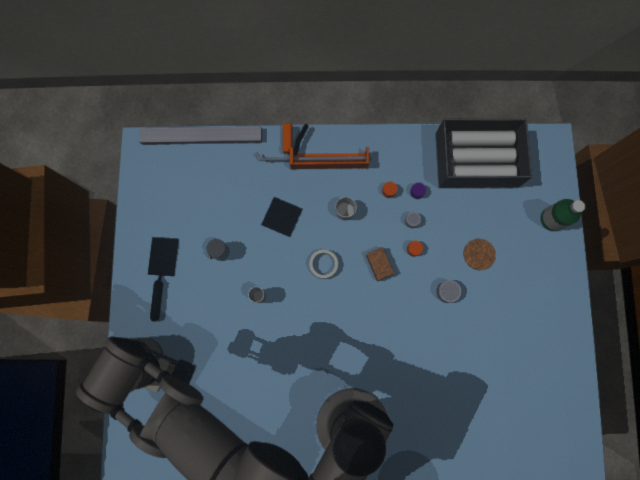

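View pics/scene0.png

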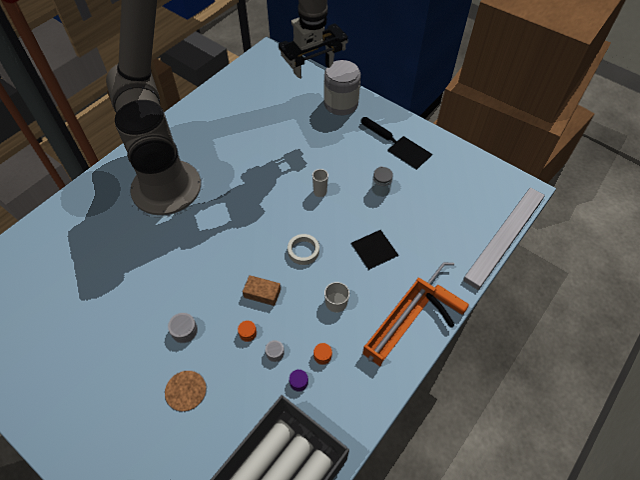

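Top view: the wide tin is at (449,291), the jar at (217,249), the wide cup at (346,208) and the slim cup at (257,295). The square mat is at (282,217), the round mat at (480,254), the tape at (323,264), the block at (380,264) and the trowel at (158,270).

Narrow-tin candidates are grey (414,219), orange (390,189), orange (415,248) and purple (418,190). The plain grey aluminium one at (414,219) fits the description. I'll confirm it in one enlarged crop, together with the jar's clip.

```bash
cat > h.py <<'E'
import numpy as np, cv2
from scipy.optimize import minimize
from cell import *
CM={n:camera_model(n) for n in("scene","top")}
def KD(n):
    c=CM[n]; f=240/np.tan(np.radians(c["vfov"])/2)
    return np.array([[f,0,c["cx"]],[0,f,c["cy"]],[0,0,1.]]),np.array([c["k1"],0,0,0,0.])
F=np.diag([1,-1,-1.])
def proj(n,P):
    K,D=KD(n); T=CM[n]["world_to_cam"]
    return cv2.projectPoints(np.asarray(P,float).reshape(-1,3),cv2.Rodrigues(F@T[:3,:3])[0],F@T[:3,3],K,D)[0][:,0]
def unproj(n,uv,z):
    K,D=KD(n); T=CM[n]["world_to_cam"]
    a=cv2.undistortPoints(np.array([[uv]],float),K,D)[0,0]
    R=T[:3,:3].T; d=R@F@np.array([a[0],a[1],1]); o=-R@T[:3,3]
    return o+d*(z-o[2])/d[2]
A=np.linspace(0,2*np.pi,48,endpoint=False)
def cyl(x,y,z,r0,r1,h):
    return np.array([[x+r*np.cos(a),y+r*np.sin(a),zz] for r,zz in((r0,z),(r1,z+h)) for a in A])
def box(x,y,yaw,lx,ly,h):
    c,s=np.cos(yaw),np.sin(yaw)
    return np.array([[x+c*u-s*v,y+s*u+c*v,z] for z in(0,h) for u in(-lx/2,lx/2) for v in(-ly/2,ly/2)])
def mask(img):   # not blue table
    i=img.astype(int); return ((i[...,2]-i[...,0])<0.2*i.max(2)+0).astype(np.float32)
S=8
def iou(n,m,P,win):
    """soft IoU of projected hull with mask inside window"""
    u0,v0,w=win; q=proj(n,P)-[u0,v0]
    H=np.zeros((w*S,w*S),np.uint8)
    cv2.fillConvexPoly(H,cv2.convexHull(np.round((q+.5)*S*16).astype(np.int32)),255,cv2.LINE_AA,4)
    H=cv2.resize(H,(w,w),interpolation=cv2.INTER_AREA)/255.
    M=m[v0:v0+w,u0:u0+w]
    return np.minimum(H,M).sum()/np.maximum(H,M).sum()
def fit(imgs,f,p0,cams=("top","scene"),hw=26):
    """f(p)->points; maximise summed IoU"""
    out=[]
    wins={}
    for n in cams:
        c=proj(n,f(p0)).mean(0); wins[n]=(int(c[0])-hw,int(c[1])-hw,2*hw)
    ms={}
    for n in cams:
        u,v,w=wins[n]; m=mask(imgs[n]); k=np.zeros_like(m)
        nl,l=cv2.connectedComponents(m.astype(np.uint8))
        q=proj(n,f(p0)).mean(0).astype(int); b=l[q[1]-4:q[1]+5,q[0]-4:q[0]+5].ravel(); b=b[b>0]
        k[l==(np.bincount(b).argmax() if b.size else -1)]=1
        # fill holes
        cs,_=cv2.findContours(k.astype(np.uint8),cv2.RETR_EXTERNAL,cv2.CHAIN_APPROX_NONE)
        cv2.drawContours(k,cs,-1,1,-1); ms[n]=k
    c=lambda p:-sum(iou(n,ms[n],f(p),wins[n]) for n in cams)
    sx=np.vstack([p0]+[np.array(p0)+d for d in np.diag([.006,.006,.2][:len(p0)])])
    r=minimize(c,p0,method="Nelder-Mead",options=dict(initial_simplex=sx,xatol=1e-4,fatol=1e-4))
    return r.x,[round(iou(n,ms[n],f(r.x),wins[n]),3) for n in cams]
OBJ=dict(wide_tin=(.034,.034,.04),narrow_tin=(.023,.023,.032),jar=(.029,.029,.072),wide_cup=(.03,.033,.055),slim_cup=(.021,.024,.08),tape=(.045,.045,.025),round_mat=(.05,.05,.004))
E
cat > m.py <<'E'
from h import *
im={n:cv2.imread(f"pics/{n}0.png")[:,:,::-1] for n in CM}
px=dict(wide_tin=(449,291),narrow_tin=(414,219),jar=(217,249),wide_cup=(346,208),slim_cup=(257,295),tape=(323,264),round_mat=(480,254),orA=(390,189),orB=(415,248),pur=(418,190))
for k,p in px.items():
    r0,r1,h=OBJ.get(k,OBJ["narrow_tin"]); p0=unproj("top",p,h)[:2]
    f=lambda p:cyl(p[0],p[1],0,r0,r1,h)
    for c in(("top","scene"),("top",),("scene",)):
        x,s=fit(im,f,p0,c,32); print(k,c[0] if len(c)==1 else "both",x.round(4),s)
for k,p,d in(("square_mat",(282,217),(.1,.1,.004)),("block",(380,264),(.09,.055,.036))):
    p0=[*unproj("top",p,d[2])[:2],.3]
    print(k,*[(x.round(4),s) for x,s in [fit(im,lambda p:box(*p,*d),p0,("top","scene"),36)]])
T=im["top"];Sc=im["scene"]
a=cv2.resize(T[170:270,370:450],None,fx=5,fy=5,interpolation=2);b=cv2.resize(Sc[155:205,355:415],None,fx=5,fy=5,interpolation=2);c=cv2.resize(T[225:275,187:247],None,fx=5,fy=5,interpolation=2)
cv2.imwrite("pics/crop1.png",np.hstack([a,np.vstack([b,c])])[:,:,::-1])
E
python3 m.py
```

```text
wide_tin both [ 0.3917 -0.2999] [np.float64(0.917), np.float64(0.959)]
wide_tin top [ 0.3919 -0.2993] [np.float64(0.918)]
wide_tin scene [ 0.3916 -0.2999] [np.float64(0.959)]
narrow_tin both [ 0.6174 -0.1997] [np.float64(0.876), np.float64(0.946)]
narrow_tin top [ 0.6181 -0.1995] [np.float64(0.88)]
narrow_tin scene [ 0.617 -0.2  ] [np.float64(0.949)]
jar both [0.5236 0.4071] [np.float64(0.648), np.float64(0.889)]
jar top [0.5233 0.4094] [np.float64(0.653)]
jar scene [0.5242 0.4064] [np.float64(0.891)]
wide_cup both [0.6519 0.0117] [np.float64(0.935), np.float64(0.95)]
wide_cup top [0.6523 0.0119] [np.float64(0.936)]
wide_cup scene [0.6518 0.0113] [np.float64(0.951)]
slim_cup both [0.384 0.281] [np.float64(0.907), np.float64(0.938)]
slim_cup top [0.3847 0.2819] [np.float64(0.916)]
slim_cup scene [0.3838 0.2801] [np.float64(0.945)]
tape both [0.4782 0.083 ] [np.float64(0.0), np.float64(0.0)]
tape top [0.4782 0.083 ] [np.float64(0.0)]
tape scene [0.4782 0.083 ] [np.float64(0.0)]
round_mat both [ 0.5085 -0.4079] [np.float64(0.957), np.float64(0.964)]
round_mat top [ 0.5088 -0.4071] [np.float64(0.96)]
round_mat scene [ 0.5083 -0.4084] [np.float64(0.966)]
orA both [ 0.7172 -0.1304] [np.float64(0.902), np.float64(0.909)]
orA top [ 0.7175 -0.1297] [np.float64(0.908)]
orA scene [ 0.7168 -0.1313] [np.float64(0.915)]
orB both [ 0.5264 -0.2024] [np.float64(0.881), np.float64(0.925)]
orB top [ 0.527  -0.2014] [np.float64(0.885)]
orB scene [ 0.5263 -0.2026] [np.float64(0.926)]
pur both [ 0.7088 -0.2177] [np.float64(0.0), np.float64(0.0)]
pur top [ 0.7088 -0.2177] [np.float64(0.0)]
pur scene [ 0.7088 -0.2177] [np.float64(0.0)]
square_mat (array([0.6353, 0.2132, 1.1525]), [np.float64(0.0), np.float64(0.917)])
block (array([ 0.4784, -0.0919,  0.3855]), [np.float64(0.956), np.float64(0.959)])
```

View pics/crop1.png

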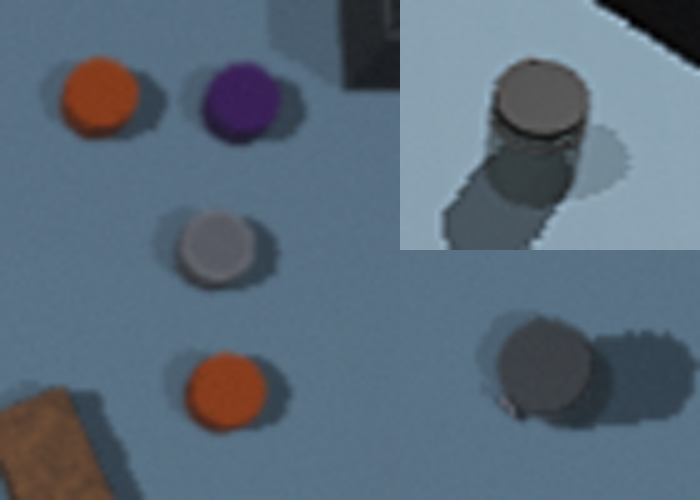

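The crop confirms the plain grey tin at top pixel (414,219) is the narrow tin, since its lookalikes are orange or purple. The jar's clip shows at its lower left, about top pixel (209,256). Next I refine the jar, its clip and the square mat.

Run:
```python
import h
from h import *
im={n:cv2.imread(f"pics/{n}0.png")[:,:,::-1] for n in CM}
old=h.mask
h.mask=lambda i:np.maximum(old(i),(i.max(2)<45)).astype(np.float32)
p0=[*unproj("top",(282,217),.004)[:2],1.15]
for c in(("top",),("scene",),("top","scene")): print("mat",c,*fit(im,lambda p:box(*p,.1,.1,.004),p0,c,36))
p0=unproj("top",(217,249),.072)[:2]
for c in(("top",),("scene",)): print("lid",c,*fit(im,lambda p:cyl(*p,.064,.029,.029,.008),p0,c))
print("clip",unproj("top",(209,256),.052),"box edge",unproj("top",(480,187),.05),"saw",unproj("top",(290,165),.02),unproj("top",(370,167),.02),"tape",unproj("top",(323,264),.025))
for a in(2.0,2.4,2.8):print(a,proj("top",[.524+.035*np.cos(a),.408+.035*np.sin(a),.052]))
```

```text
mat ('top',) [0.63630935 0.21282034 1.16133157] [np.float64(0.877)]
mat ('scene',) [0.63557114 0.2122542  1.14839126] [np.float64(0.935)]
mat ('top', 'scene') [0.63558837 0.21232715 1.15514363] [np.float64(0.877), np.float64(0.935)]
lid ('top',) [0.52245965 0.40747747] [np.float64(0.855)]
lid ('scene',) [0.53001329 0.39570167] [np.float64(0.561)]
clip [0.50217101 0.42878148 0.052     ] box edge [ 0.71164581 -0.40835109  0.05      ] saw [0.79958131 0.18581225 0.02      ] [ 0.79002998 -0.07001253  0.02      ] tape [0.47822282 0.08302007 0.025     ]
2.0 [[205.46840433 253.6705075 ]]
2.4 [[208.02282009 257.30482393]]
2.8 [[211.85020242 259.60813511]]
```

step_arm(
  commands=[
    [1,4,-1,0,0,0,0],
    [1,8,-3,0,0,0,0],
    [1,12,-5,0,0,0,0],
    [1,15,-8,0,0,0,0],
    [1,17,-11.5,0,0,0,0],
  ],
)

```text
time: 0.52
tool_pos: [0.3643, 0.3761, 0.226]
tool_rot: [3.141, 0.0, 2.762]
contact_force: [0.9, -0.1, 0.4]
opening: 0.0917
grip_force: 0.0
```

step_arm(
  commands=[
    [1,2,-3.5,0,0,0,0],
    [1,4,-7,0,0,0,0],
    [1,5.5,-11,0,0,0,0],
    [1,6,-15,0,0,0,0],
    [1,6,-19,0,0,0,0],
  ],
)

```text
time: 0.93
tool_pos: [0.4227, 0.1847, 0.2262]
tool_rot: [-3.141, -0.0, 2.761]
contact_force: [0.2, -1.0, 0.1]
opening: 0.0921
grip_force: 0.0
```

step_arm(
  commands=[
    [1,0,-4,0,0,0,0],
    [1,0,-8,0,0,0,0],
    [1,0,-12,0,0,0,0],
    [1,0,-16,0,0,0,0],
    [1,0,-20,0,0,0,0],
  ],
)

```text
time: 1.35
tool_pos: [0.4213, -0.0149, 0.2266]
tool_rot: [3.141, -0.0, 2.762]
contact_force: [0.7, -0.6, 0.3]
opening: 0.0921
grip_force: 0.0
```

step_arm(
  commands=[
    [1,0,-4,0,0,0,0],
    [1,0,-8,0,0,0,0],
    [1,0,-12,0,0,0,0],
    [1,-1,-16,0,0,0,0],
    [1,-1,-20,0,0,0,0],
  ],
)

```text
time: 1.77
tool_pos: [0.4103, -0.2148, 0.2265]
tool_rot: [3.141, -0.001, 2.762]
contact_force: [0.6, -0.0, 0.1]
opening: 0.0919
grip_force: 0.0
```

step_arm(
  commands=[
    [1,-1,-4,0,0,0,0],
    [1,-2,-8,0,0,0,0],
    [1,-2,-8,-4,0,0,0],
    [1,-2,-8,-8,0,0,0],
    [1,-2,-8,-8,0,0,0],
  ],
)

```text
time: 2.18
tool_pos: [0.3882, -0.2906, 0.1403]
tool_rot: [3.136, -0.012, 2.76]
contact_force: [-1.3, 1.5, -0.4]
opening: 0.0916
grip_force: 0.0
```

step_arm(
  commands=[
    [1,0,-0.3,0,0,0,0],
    [1,0,-0.3,0,0,0,0],
  ],
)

```text
time: 2.35
tool_pos: [0.3928, -0.297, 0.1484]
tool_rot: [-3.141, 0.002, 2.762]
contact_force: [0.3, 0.1, 0.2]
opening: 0.092
grip_force: 0.0
```

step_arm(
  commands=[
    [1,-0.1,-0.3,-3.5,0,0,0],
    [1,-0.1,-0.3,-7,0,0,0],
    [1,-0.1,-0.3,-10.5,0,0,0],
    [1,-0.1,-0.3,-13,0,0,0],
    [1,-0.1,-0.3,-13.7,0,0,0],
  ],
)

```text
time: 2.77
tool_pos: [0.3911, -0.2986, 0.0087]
tool_rot: [3.141, -0.001, 2.763]
contact_force: [-1.1, -0.4, -0.5]
opening: 0.092
grip_force: 0.0
```

step_arm(
  commands=[
    [0.6,0,0,0,0,0,0],
    [0.6,0,0,0,0,0,0],
    [0.6,0,0,0,0,0,0],
    [0.6,0,0,0,0,0,0],
    [0.6,0,0,0,0,0,0],
  ],
  grip_force=20,
)

```text
time: 3.18
tool_pos: [0.3921, -0.3, 0.0116]
tool_rot: [-3.14, 0.003, 2.762]
contact_force: [0.6, 1.9, 8.0]
opening: 0.0676
grip_force: 20.0
```

step_arm(
  commands=[
    [0.6,0,0,1,0,0,0],
    [0.6,0,0,3,0,0,0],
    [0.6,0,0,6,0,0,0],
    [0.6,0,0,9,0,0,0],
    [0.6,0,0,11,0,0,0],
  ],
)

```text
time: 3.6
tool_pos: [0.3913, -0.2996, 0.1232]
tool_rot: [-3.14, 0.003, 2.762]
contact_force: [-0.1, -1.2, -2.8]
opening: 0.0677
grip_force: 20.0
```

step_arm(
  commands=[
    [0.6,1.7,3.6,0,0,0,0],
    [0.6,3.4,7.2,0,0,0,0],
    [0.6,5.1,10.8,0,0,0,0],
    [0.6,6.8,14.4,0,0,0,0],
    [0.6,8.5,18,0,0,0,0],
  ],
)

```text
time: 4.02
tool_pos: [0.4762, -0.1175, 0.1208]
tool_rot: [-3.142, 0.001, 2.761]
contact_force: [0.8, -0.1, -3.0]
opening: 0.0678
grip_force: 20.0
```

step_arm(
  commands=[
    [0.6,1.7,3.6,0,0,0,0],
    [0.6,3.4,7.2,0,0,0,0],
    [0.6,5.1,10.8,0,0,0,0],
    [0.6,6.8,14.4,0,0,0,0],
    [0.6,8.5,18,0,0,0,0],
  ],
)

```text
time: 4.43
tool_pos: [0.5612, 0.0628, 0.1207]
tool_rot: [3.142, 0.0, 2.762]
contact_force: [0.5, 0.4, -2.4]
opening: 0.0676
grip_force: 20.0
```

step_arm(
  commands=[
    [0.6,1.7,3.6,0,0,0,0],
    [0.6,3.4,7.2,0,0,0,0],
    [0.6,5.1,10.8,0,0,0,0],
    [0.6,7.3,15.2,0,0,0,0],
    [0.6,7.3,15.2,0,0,0,0],
  ],
)

```text
time: 4.85
tool_pos: [0.6351, 0.2189, 0.1203]
tool_rot: [3.138, 0.001, 2.766]
contact_force: [-0.9, -0.6, -2.4]
opening: 0.0676
grip_force: 20.0
```

step_arm(
  commands=[
    [0.6,0,0,-3,0,0,0],
    [0.6,0,0,-6,0,0,0],
    [0.6,0,0,-8,0,0,0],
    [0.6,0,0,-9.2,0,0,0],
    [0.6,0,0,-9.6,0,0,0],
  ],
)

```text
time: 5.27
tool_pos: [0.6325, 0.2123, 0.0218]
tool_rot: [-3.139, -0.003, 2.762]
contact_force: [-0.7, 0.1, -2.3]
opening: 0.0677
grip_force: 20.0
```

step_arm(
  commands=[
    [0.6,0,0,0,0,0,0],
    [0.6,0,0,-0.3,0,0,0],
    [0.6,0,0,-0.6,0,0,0],
    [0.6,0,0,-0.8,0,0,0],
    [0.6,0,0,-0.8,0,0,0],
  ],
)

```text
time: 5.68
tool_pos: [0.6341, 0.2128, 0.0161]
tool_rot: [3.141, 0.0, 2.762]
contact_force: [-1.2, -0.3, -2.7]
opening: 0.0674
grip_force: 20.0
```

step_arm(
  commands=[
    [0.6,0.1,0,-0.1,0,0,0],
    [0.6,0.1,0,-0.1,0,0,0],
    [0.8,0.1,0,-0.1,0,0,0],
    [1,0.1,0,-0.1,0,0,0],
    [1,0.1,0,-0.1,0,0,0],
  ],
)

```text
time: 6.1
tool_pos: [0.6354, 0.2129, 0.015]
tool_rot: [3.141, 0.001, 2.762]
contact_force: [0.3, -0.0, -0.3]
opening: 0.0823
grip_force: 0.0
```

step_arm(
  commands=[
    [1,0,0,0,0,0,0],
    [1,0,0,2,0,0,0],
    [1,0,0,5,0,0,0],
    [1,0,0,8.5,0,0,0],
    [1,0,0,12,0,0,0],
  ],
)

```text
time: 6.52
tool_pos: [0.6346, 0.2127, 0.1355]
tool_rot: [-3.141, -0.001, 2.762]
contact_force: [1.4, 1.1, -0.2]
opening: 0.0919
grip_force: 0.0
```

step_arm(
  commands=[
    [1,-1.9,3.3,0,0,0,0],
    [1,-3.8,6.6,0,0,0,0],
    [1,-5.7,9.9,0,0,0,0],
    [1,-7.6,13.2,0,0,0,0],
    [1,-9.5,16.5,0,0,0,0],
  ],
)

```text
time: 6.93
tool_pos: [0.5391, 0.3791, 0.135]
tool_rot: [3.141, 0.0, 2.761]
contact_force: [0.2, 0.9, -0.9]
opening: 0.0918
grip_force: 0.0
```

step_arm(
  commands=[
    [1,-1.7,3.0,0,0,0,0],
    [1,-1.7,3.0,0,0,0,0],
    [1,-1.7,3.0,0,0,0,0],
  ],
)

```text
time: 7.18
tool_pos: [0.5218, 0.4096, 0.1347]
tool_rot: [3.141, 0.0, 2.766]
contact_force: [0.3, -1.0, 0.1]
opening: 0.0919
grip_force: 0.0
```

```bash
cat > look.py <<'E'
from h import *
import sys
def look(tag,save=False):
    im={n:read_camera(n) for n in CM}
    for n in im: cv2.imwrite(f"pics/{n}_{tag}.png",im[n][:,:,::-1])
    return im
E
python3 - <<'E'
from look import *
im=look("a")
r0,r1,h=OBJ["wide_tin"]
for c in(("top",),("scene",)):print(c,*fit(im,lambda p:cyl(*p,.004,r0,r1,h),[.635,.213],c,24))
print(observe()["tool_pos"])
E
```

```text
('top',) [0.63611899 0.21570148] [np.float64(0.942)]
('scene',) [0.64408588 0.1935759 ] [np.float64(0.575)]
[0.52335981 0.40725083 0.13465777]
```

Run:
```python
import cv2,numpy as np
s=cv2.imread("pics/scene_a.png")[90:290,300:460];t=cv2.imread("pics/top_a.png")[170:290,180:320]
s=cv2.resize(s,None,fx=3,fy=3,interpolation=2);t=cv2.resize(t,(350,300),interpolation=2)
o=np.zeros((600,830,3),np.uint8)[:,:800];o[:, :450]=s[:600,:450];o[:300,450:800]=t;cv2.imwrite("pics/crop_a.png",o)
```

```text
(no output)
```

View pics/crop_a.png

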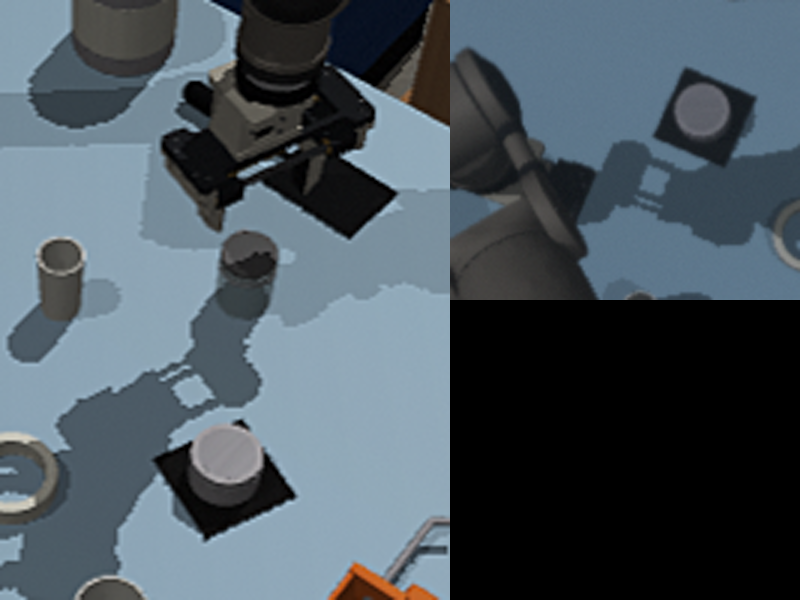

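The wide tin stands centred on the square mat at scene pixel (376,241), and the gripper is above the jar with the clip away from the fingers. Descending on the jar.

step_arm(
  commands=[
    [1,0,0,-2.5,0,0,0],
    [1,0,0,-5,0,0,0],
    [1,0,0,-7.5,0,0,0],
    [1,0,0,-9.7,0,0,0],
    [1,0,0,-10.7,0,0,0],
  ],
)

```text
time: 7.7
tool_pos: [0.5227, 0.4051, 0.0244]
tool_rot: [-3.138, -0.003, 2.759]
contact_force: [-0.5, -0.1, 0.3]
opening: 0.0918
grip_force: 0.0
```

step_arm(
  commands=[
    [0.75,0,0,0,0,0,0],
    [0.7,0,0,0,0,0,0],
    [0.65,0,0,0,0,0,0],
    [0.5,0,0,0,0,0,0],
    [0.5,0,0,0,0,0,0],
  ],
  grip_force=25,
)

```text
time: 8.12
tool_pos: [0.5238, 0.4082, 0.0293]
tool_rot: [3.14, 0.002, 2.762]
contact_force: [-0.9, -2.5, 2.1]
opening: 0.0634
grip_force: 2.5
```

Run:
```python
from h import *
from scipy import ndimage
for n,w in(("scene",(355,225,40)),("top",(255,195,50))):
    i=cv2.imread(f"pics/{n}_a.png")[:,:,::-1].astype(int);u,v,k=w;c=i[v:v+k,u:u+k]
    m=((c.max(2)>100)&(c[...,2]-c[...,0]<0.2*c.max(2)))
    l,_=ndimage.label(m);z=l==np.bincount(l[l>0]).argmax();q=np.array(ndimage.center_of_mass(z))[::-1]+[u,v]
    print(n,z.sum(),q,unproj(n,q,.044))
```

```text
scene 395 [375.38227848 240.62278481] [0.63587754 0.21222891 0.044     ]
top 327 [280.33639144 213.63914373] [0.63381791 0.21337359 0.044     ]
```

Wide tin centre is about (0.635, 0.213). Next I finish the grip on the jar.

step_arm(
  commands=[
    [0.5,0,0,0,0,0,0],
    [0.5,0,0,0,0,0,0],
    [0.5,0,0,0,0,0,0],
  ],
  grip_force=25,
)

```text
time: 8.37
tool_pos: [0.5233, 0.4078, 0.029]
tool_rot: [3.141, 0.001, 2.762]
contact_force: [-2.0, -2.7, 5.7]
opening: 0.0576
grip_force: 25.0
```

step_arm(
  commands=[
    [0.5,0,0,0.7,0,0,0],
    [0.5,0,0,2,0,0,0],
    [0.5,0,0,4.5,0,0,0],
    [0.5,0,0,7,0,0,0],
    [0.5,0,0,9,0,0,0],
  ],
)

```text
time: 8.78
tool_pos: [0.5232, 0.4083, 0.1203]
tool_rot: [3.14, 0.001, 2.762]
contact_force: [1.7, -0.3, -3.1]
opening: 0.0578
grip_force: 25.0
```

step_arm(
  commands=[
    [0.5,1.0,-1.7,0,0,0,0],
    [0.5,2.7,-4.6,0,0,0,0],
    [0.5,4.4,-7.7,0,0,0,0],
    [0.5,6.1,-10.7,0,0,0,0],
    [0.5,7.8,-13.6,0,0,0,0],
  ],
)

```text
time: 9.2
tool_pos: [0.6014, 0.2707, 0.1187]
tool_rot: [3.141, 0.0, 2.762]
contact_force: [0.3, -0.0, -3.0]
opening: 0.058
grip_force: 25.0
```

step_arm(
  commands=[
    [0.5,1.7,-2.9,0,0,0,0],
    [0.5,2.8,-4.9,0,0,0,0],
    [0.5,3.4,-5.9,0,0,0,0],
    [0.5,3.4,-5.9,0,0,0,0],
    [0.5,3.4,-5.9,0,0,0,0],
  ],
)

```text
time: 9.62
tool_pos: [0.6347, 0.2132, 0.118]
tool_rot: [3.141, -0.001, 2.761]
contact_force: [0.1, 0.1, -3.6]
opening: 0.058
grip_force: 25.0
```

step_arm(
  commands=[
    [0.5,0,0,-1.5,0,0,0],
    [0.5,0,0,-3,0,0,0],
    [0.5,0,0,-3.8,0,0,0],
    [0.5,0,0,-4,0,0,0],
    [0.5,0,0,-4,0,0,0],
  ],
)

```text
time: 10.03
tool_pos: [0.6341, 0.2141, 0.0772]
tool_rot: [-3.141, -0.001, 2.763]
contact_force: [0.2, -0.5, -2.5]
opening: 0.0578
grip_force: 25.0
```

step_arm(
  commands=[
    [0.5,0,0,-0.2,0,0,0],
    [0.5,0,0,-0.4,0,0,0],
    [0.5,0,0,-0.5,0,0,0],
    [0.5,0,0,-0.5,0,0,0],
  ],
)

```text
time: 10.37
tool_pos: [0.6352, 0.2129, 0.0731]
tool_rot: [3.141, 0.001, 2.762]
contact_force: [0.2, 0.4, -3.2]
opening: 0.0576
grip_force: 25.0
```

step_arm(
  commands=[
    [0.5,0,0,-0.1,0,0,0],
    [0.5,0,0,-0.1,0,0,0],
  ],
)

```text
time: 10.53
tool_pos: [0.6352, 0.2129, 0.073]
tool_rot: [3.141, 0.001, 2.762]
contact_force: [-2.9, -0.5, 3.7]
opening: 0.0576
grip_force: 25.0
```

Contact reached: the load has transferred. Release and back out.

step_arm(
  commands=[
    [0.66,0,0,0,0,0,0],
    [0.7,0,0,0,0,0,0],
    [0.85,0,0,0,0,0,0],
    [1,0,0,0,0,0,0],
    [1,0,0,0,0,0,0],
  ],
)

```text
time: 10.95
tool_pos: [0.635, 0.2128, 0.0716]
tool_rot: [3.141, 0.0, 2.762]
contact_force: [-1.3, 0.1, -0.1]
opening: 0.0798
grip_force: 0.0
```

step_arm(
  commands=[
    [1,0,0,0,0,0,0],
    [1,0,0,1,0,0,0],
    [1,0,0,3,0,0,0],
    [1,0,0,6,0,0,0],
    [1,0,0,8,0,0,0],
  ],
)

```text
time: 11.37
tool_pos: [0.6356, 0.213, 0.1547]
tool_rot: [3.14, 0.002, 2.762]
contact_force: [1.5, -0.3, 0.8]
opening: 0.0919
grip_force: 0.0
```

step_arm(
  commands=[
    [1,-0.2,-4,0,0,0,0],
    [1,-0.4,-8,0,0,0,0],
    [1,-0.6,-12,0,0,0,0],
    [1,-0.8,-16,0,0,0,0],
    [1,-1,-20,0,0,0,0],
  ],
)

```text
time: 11.78
tool_pos: [0.6248, 0.0112, 0.1528]
tool_rot: [3.141, 0.001, 2.762]
contact_force: [1.5, 0.1, -0.1]
opening: 0.0919
grip_force: 0.0
```

step_arm(
  commands=[
    [1,-0.2,-4,0,0,0,0],
    [1,-0.4,-8,0,0,0,0],
    [1,-0.6,-12,0,0,0,0],
    [1,-0.8,-16,0,0,0,0],
    [1,-0.8,-20,0,0,0,0],
  ],
)

```text
time: 12.2
tool_pos: [0.6166, -0.1892, 0.1528]
tool_rot: [3.142, 0.001, 2.762]
contact_force: [1.4, 0.2, -0.1]
opening: 0.0918
grip_force: 0.0
```

step_arm(
  commands=[
    [1,0,-1.3,-3,0,0,0],
    [1,0,-1.3,-6,0,0,0],
    [1,0,-1.3,-6,0,0,0],
    [1,0,-1.3,-6,0,0,0],
  ],
)

```text
time: 12.53
tool_pos: [0.6161, -0.1998, 0.0911]
tool_rot: [3.141, -0.003, 2.761]
contact_force: [0.2, -0.1, 0.2]
opening: 0.0921
grip_force: 0.0
```

Run:
```python
from look import *
im=look("b")
print(observe()["tool_pos"])
s=im["scene"];a=cv2.resize(s[170:290,310:430],(480,480),interpolation=2);b=cv2.resize(s[290:410,230:310],(320,480),interpolation=2)
cv2.imwrite("pics/crop_b.png",np.hstack([a,b])[:,:,::-1])
```

```text
[ 0.61811636 -0.1998983   0.09390521]
```

View pics/crop_b.png

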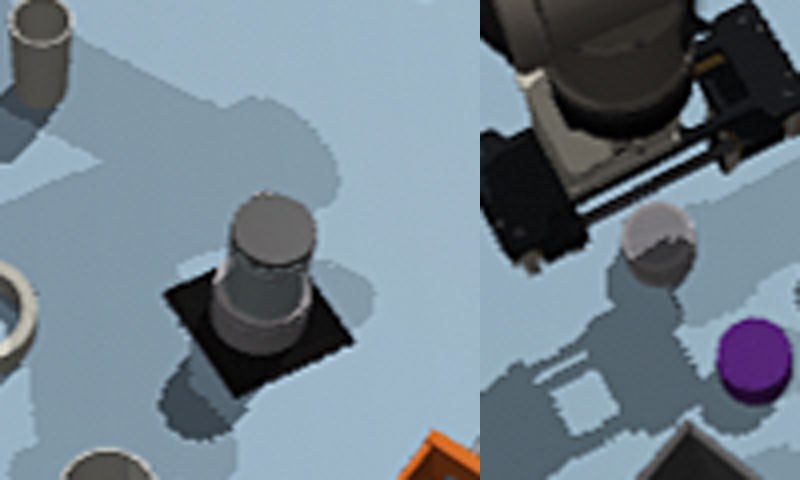

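The jar stands upright on the wide tin, with its lid at about scene pixel (378,227). The gripper is over the grey narrow tin.

step_arm(
  commands=[
    [1,0,0,-2.5,0,0,0],
    [1,0,0,-5,0,0,0],
    [1,0,0,-7,0,0,0],
    [1,0,0,-8,0,0,0],
    [1,0,0,-8.5,0,0,0],
  ],
)

```text
time: 13.05
tool_pos: [0.6175, -0.1995, 0.007]
tool_rot: [3.141, 0.0, 2.763]
contact_force: [0.1, -0.8, 0.7]
opening: 0.0919
grip_force: 0.0
```

step_arm(
  commands=[
    [0.7,0,0,0,0,0,0],
    [0.6,0,0,0,0,0,0],
    [0.55,0,0,0,0,0,0],
    [0.4,0,0,0,0,0,0],
    [0.4,0,0,0,0,0,0],
  ],
  grip_force=15,
)

```text
time: 13.47
tool_pos: [0.6175, -0.2004, 0.0078]
tool_rot: [3.142, 0.002, 2.762]
contact_force: [0.2, -0.5, 0.0]
opening: 0.0633
grip_force: 0.0
```

step_arm(
  commands=[
    [0.4,0,0,0,0,0,0],
    [0.4,0,0,0,0,0,0],
    [0.4,0,0,0,0,0,0],
    [0.4,0,0,0,0,0,0],
  ],
)

```text
time: 13.8
tool_pos: [0.6171, -0.2002, 0.007]
tool_rot: [3.141, 0.0, 2.762]
contact_force: [-0.6, 0.8, 1.8]
opening: 0.0455
grip_force: 15.0
```

Run:
```python
from h import *
print(unproj("scene",(378.25,227.25),.116), [unproj("scene",(378.25+d,227.25),.116)[:2] for d in(-1,1)])
i=cv2.imread("pics/top_b.png");print(proj("top",[.635,.213,.116]))
```

```text
[0.63919634 0.2096129  0.116     ] [array([0.63709645, 0.20795019]), array([0.64129633, 0.2112757 ])]
[[278.22512283 207.4137328 ]]
```

```bash
cat > ring.py <<'E'
from h import *
from scipy.ndimage import map_coordinates
def ring(n,img,x,y,z,r,span=.008):
    """best centre: mean normal colour step across the projected circle"""
    g=cv2.GaussianBlur(img.astype(np.float32),(0,0),.6); best=[]
    def score(x,y):
        def s(rr):
            q=proj(n,np.c_[x+rr*np.cos(A),y+rr*np.sin(A),0*A+z])
            return np.array([map_coordinates(g[...,c],[q[:,1],q[:,0]],order=1) for c in range(3)])
        return np.abs(s(r+.0025)-s(r-.0025)).sum(0).clip(0,80).mean()
    d=np.arange(-span,span+1e-6,.001)
    S=np.array([[score(x+a,y+b) for b in d] for a in d]); w=np.where(S>.95*S.max(),S,0); a,b=np.indices(S.shape)
    return x+d[0]+.001*(w*a).sum()/w.sum(), y+d[0]+.001*(w*b).sum()/w.sum(), S.max()
E
python3 - <<'E'
from ring import *
im={n:cv2.imread(f"pics/{n}_b.png")[:,:,::-1] for n in CM}
for n in im: print(n,"lid",ring(n,im[n],.636,.212,.116,.029), "cup rim",ring(n,im[n],.652,.012,.055,.033))
for n in im: print(n,"slim",ring(n,im[n],.384,.281,.08,.024),"rmat",ring(n,im[n],.508,-.408,.004,.05))
E
```

```text
scene lid (np.float64(0.6376340349043913), np.float64(0.21190840513769965), np.float32(77.46076)) cup rim (np.float64(0.6538084988112012), np.float64(0.008621581099793035), np.float32(72.1361))
top lid (np.float64(0.6381150919292187), np.float64(0.21333670122548476), np.float32(48.612793)) cup rim (np.float64(0.6496000135389273), np.float64(0.011194943329919016), np.float32(58.54024))
scene slim (np.float64(0.38663589749158694), np.float64(0.27809482478377795), np.float32(73.10615)) rmat (np.float64(0.5095886199372343), np.float64(-0.40888097581470445), np.float32(80.0))
top slim (np.float64(0.3829995051634417), np.float64(0.27950400202236564), np.float32(62.801952)) rmat (np.float64(0.5078338109835195), np.float64(-0.4060026100730927), np.float32(57.359707))
```

step_arm(
  commands=[
    [0.4,0,0,1.5,0,0,0],
    [0.4,0,0,5,0,0,0],
    [0.4,0,0,9,0,0,0],
    [0.4,0,0,13,0,0,0],
    [0.4,0,0,16.3,0,0,0],
  ],
)

```text
time: 14.22
tool_pos: [0.6171, -0.2003, 0.1724]
tool_rot: [-3.142, 0.001, 2.762]
contact_force: [1.5, -0.6, -1.0]
opening: 0.0454
grip_force: 15.0
```

step_arm(
  commands=[
    [0.4,0.2,4,0,0,0,0],
    [0.4,0.4,8,0,0,0,0],
    [0.4,0.6,12,0,0,0,0],
    [0.4,0.8,16,0,0,0,0],
    [0.4,1,20,0,0,0,0],
  ],
)

```text
time: 14.63
tool_pos: [0.6265, 0.0015, 0.1696]
tool_rot: [-3.142, -0.001, 2.761]
contact_force: [1.0, 0.4, -1.4]
opening: 0.0456
grip_force: 15.0
```

step_arm(
  commands=[
    [0.4,0.2,4,0,0,0,0],
    [0.4,0.4,8,0,0,0,0],
    [0.4,0.6,12,0,0,0,0],
    [0.4,0.8,16,0,0,0,0],
    [0.4,1,19,0,0,0,0],
  ],
)

```text
time: 15.05
tool_pos: [0.6363, 0.1932, 0.1694]
tool_rot: [3.141, -0.001, 2.763]
contact_force: [0.4, -0.3, -1.0]
opening: 0.0452
grip_force: 15.0
```

step_arm(
  commands=[
    [0.4,0,1.5,0,0,0,0],
    [0.4,0,2.2,0,0,0,0],
    [0.4,0,2.2,0,0,0,0],
    [0.4,0,2.2,0,0,0,0],
    [0.4,0,2.2,0,0,0,0],
  ],
)

```text
time: 15.47
tool_pos: [0.6372, 0.2098, 0.1697]
tool_rot: [-3.141, -0.0, 2.76]
contact_force: [-0.2, -0.1, -0.6]
opening: 0.0456
grip_force: 15.0
```

step_arm(
  commands=[
    [0.4,0,0.2,-1.5,0,0,0],
    [0.4,0,0.2,-3,0,0,0],
    [0.4,0,0.2,-3.9,0,0,0],
    [0.4,0,0.2,-4.1,0,0,0],
    [0.4,0,0.2,-4.1,0,0,0],
  ],
)

```text
time: 15.88
tool_pos: [0.6369, 0.2126, 0.1281]
tool_rot: [-3.141, -0.001, 2.76]
contact_force: [0.1, -0.4, -1.2]
opening: 0.046
grip_force: 15.0
```

step_arm(
  commands=[
    [0.4,0,0,-0.2,0,0,0],
    [0.4,0,0,-0.4,0,0,0],
    [0.4,0,0,-0.5,0,0,0],
    [0.4,0,0,-0.5,0,0,0],
  ],
)

```text
time: 16.22
tool_pos: [0.637, 0.2138, 0.1239]
tool_rot: [3.141, 0.0, 2.762]
contact_force: [-0.4, 0.0, -1.0]
opening: 0.0455
grip_force: 15.0
```

step_arm(
  commands=[
    [0.4,0,0,-0.1,0,0,0],
    [0.4,0,0,-0.1,0,0,0],
  ],
)

```text
time: 16.38
tool_pos: [0.6371, 0.2139, 0.123]
tool_rot: [3.141, 0.0, 2.762]
contact_force: [-0.3, -0.3, -0.8]
opening: 0.0457
grip_force: 15.0
```

step_arm(
  commands=[
    [0.4,0,0,-0.1,0,0,0],
    [0.4,0,0,-0.1,0,0,0],
  ],
)

```text
time: 16.55
tool_pos: [0.6372, 0.2139, 0.1229]
tool_rot: [3.141, 0.001, 2.762]
contact_force: [-0.8, 0.2, 4.1]
opening: 0.0457
grip_force: 15.0
```

Contact. Release gently and rise.

step_arm(
  commands=[
    [0.52,0,0,0.05,0,0,0],
    [0.56,0,0,0.05,0,0,0],
    [0.65,0,0,0.05,0,0,0],
    [0.8,0,0,0.05,0,0,0],
    [1,0,0,0.05,0,0,0],
  ],
)

```text
time: 16.97
tool_pos: [0.6369, 0.2138, 0.1221]
tool_rot: [-3.142, -0.0, 2.762]
contact_force: [0.6, 0.3, -1.0]
opening: 0.0668
grip_force: 0.0
```

step_arm(
  commands=[
    [1,0,0,0,0,0,0],
    [1,0,0,0,0,0,0],
    [1,0,0,1.5,0,0,0],
    [1,0,0,4,0,0,0],
    [1,0,0,7,0,0,0],
  ],
)

```text
time: 17.38
tool_pos: [0.6359, 0.2136, 0.1909]
tool_rot: [-3.139, -0.004, 2.762]
contact_force: [0.7, 0.1, 0.3]
opening: 0.0914
grip_force: 0.0
```

step_arm(
  commands=[
    [1,0,-4,0,0,0,0],
    [1,0.2,-8,0,0,0,0],
    [1,0.5,-12,0,0,0,0],
    [1,1,-16,0,0,0,0],
    [1,1.5,-20.2,0,0,0,0],
  ],
)

```text
time: 17.8
tool_pos: [0.6518, 0.011, 0.1925]
tool_rot: [3.141, 0.0, 2.763]
contact_force: [0.6, -0.2, -0.7]
opening: 0.092
grip_force: 0.0
```

step_arm(
  commands=[
    [1,0,0,-3,0,0,0],
    [1,0,0,-6,0,0,0],
    [1,0,0,-9,0,0,0],
    [1,0,0,-9,0,0,0],
    [1,0,0,-9,0,0,0],
  ],
)

```text
time: 18.22
tool_pos: [0.651, 0.0125, 0.1012]
tool_rot: [-3.141, -0.003, 2.762]
contact_force: [0.3, -0.2, -0.1]
opening: 0.0918
grip_force: 0.0
```

Run:
```python
from look import *
from ring import ring
im=look("c")
print(observe()["tool_pos"])
for n in im: print(n,"ntin",ring(n,im[n],.636,.213,.148,.023))
s=im["scene"];a=cv2.resize(s[160:340,300:450],(500,600),interpolation=2)
cv2.imwrite("pics/crop_c.png",a[:,:,::-1])
```

```text
[0.65312893 0.01255908 0.10435297]
scene ntin (np.float64(0.6369059605097439), np.float64(0.21109816355681907), np.float32(64.72822))
top ntin (np.float64(0.6361496083226583), np.float64(0.21400077753514624), np.float32(57.062428))
```

View pics/crop_c.png

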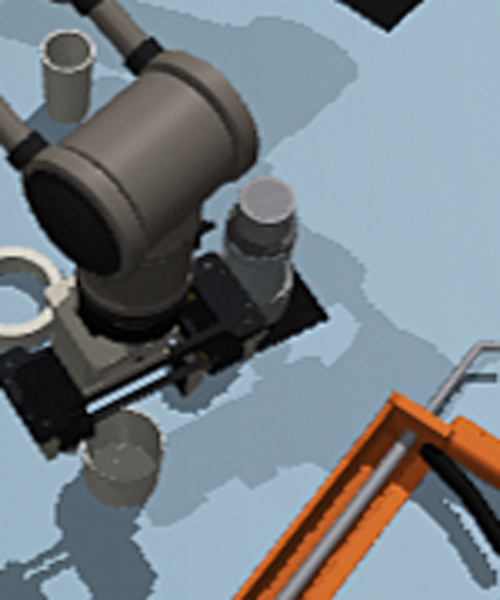

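The narrow tin sits centred on the jar's lid, with its top at about scene pixel (380,219), and the gripper is over the wide cup. Descending.

step_arm(
  commands=[
    [1,-0.1,-0.1,-2.5,0,0,0],
    [1,-0.1,-0.1,-5,0,0,0],
    [1,-0.1,-0.1,-7,0,0,0],
    [1,-0.1,-0.1,-8.2,0,0,0],
    [1,-0.1,-0.1,-8.6,0,0,0],
  ],
)

```text
time: 18.73
tool_pos: [0.651, 0.0117, 0.016]
tool_rot: [3.142, -0.0, 2.762]
contact_force: [-0.2, -0.3, -0.4]
opening: 0.0917
grip_force: 0.0
```

step_arm(
  commands=[
    [0.75,0,0,0,0,0,0],
    [0.7,0,0,0,0,0,0],
    [0.6,0,0,0,0,0,0],
    [0.5,0,0,0,0,0,0],
    [0.5,0,0,0,0,0,0],
  ],
  grip_force=8,
)

```text
time: 19.15
tool_pos: [0.6517, 0.0114, 0.0176]
tool_rot: [3.141, 0.002, 2.762]
contact_force: [-0.7, -0.3, 4.1]
opening: 0.0664
grip_force: 8.0
```

step_arm(
  commands=[
    [0.5,0,0,0,0,0,0],
    [0.5,0,0,0,0,0,0],
    [0.5,0,0,0,0,0,0],
  ],
)

```text
time: 19.4
tool_pos: [0.6517, 0.0114, 0.0175]
tool_rot: [3.141, 0.002, 2.762]
contact_force: [-0.7, 0.4, 6.4]
opening: 0.0661
grip_force: 8.0
```

step_arm(
  commands=[
    [0.5,0,0,0.5,0,0,0],
    [0.5,0,0,2,0,0,0],
    [0.5,0,0,4,0,0,0],
    [0.5,0,0,6.5,0,0,0],
    [0.5,0,0,8,0,0,0],
  ],
  grip_force=10,
)

```text
time: 19.82
tool_pos: [0.6514, 0.0114, 0.0985]
tool_rot: [3.141, 0.002, 2.762]
contact_force: [0.5, 0.6, -0.2]
opening: 0.066
grip_force: 10.0
```

step_arm(
  commands=[
    [0.5,-0.7,-2,0,0,0,0],
    [0.5,-1.8,-5,0,0,0,0],
    [0.5,-3,-8.5,0,0,0,0],
    [0.5,-4.2,-12,0,0,0,0],
    [0.5,-5.4,-15.5,0,0,0,0],
  ],
)

```text
time: 20.23
tool_pos: [0.596, -0.1447, 0.0963]
tool_rot: [-3.142, -0.0, 2.763]
contact_force: [1.9, -0.6, -0.3]
opening: 0.0657
grip_force: 10.0
```

step_arm(
  commands=[
    [0.5,-1.2,-3.5,0,0,0,0],
    [0.5,-2.4,-7,0,0,0,0],
    [0.5,-3.6,-10.5,0,0,0,0],
    [0.5,-4.8,-14,0,0,0,0],
    [0.5,-6,-17.5,0,0,0,0],
  ],
)

```text
time: 20.65
tool_pos: [0.5358, -0.32, 0.0963]
tool_rot: [3.141, -0.001, 2.762]
contact_force: [1.2, 0.2, -1.4]
opening: 0.0656
grip_force: 10.0
```

step_arm(
  commands=[
    [0.5,-1.2,-3.5,0,0,0,0],
    [0.5,-2.3,-6.9,0,0,0,0],
    [0.5,-2.9,-8.9,0,0,0,0],
    [0.5,-2.9,-8.9,0,0,0,0],
    [0.5,-2.9,-8.9,0,0,0,0],
  ],
)

```text
time: 21.07
tool_pos: [0.507, -0.4084, 0.0959]
tool_rot: [3.141, -0.001, 2.759]
contact_force: [-0.1, 1.2, -2.1]
opening: 0.0661
grip_force: 10.0
```

step_arm(
  commands=[
    [0.5,0.1,0,-2,0,0,0],
    [0.5,0.1,0,-4,0,0,0],
    [0.5,0.1,0,-6,0,0,0],
    [0.5,0.1,0,-6.8,0,0,0],
    [0.5,0.1,0,-6.8,0,0,0],
  ],
)

```text
time: 21.48
tool_pos: [0.5083, -0.4051, 0.026]
tool_rot: [3.139, -0.005, 2.763]
contact_force: [-0.9, 0.3, -0.3]
opening: 0.0656
grip_force: 10.0
```

Run:
```python
from look import *
im=look("d");print(observe()["tool_pos"])
cv2.imwrite("pics/crop_d.png",np.hstack([cv2.resize(im["scene"][320:440,120:240],(400,400),interpolation=2),cv2.resize(im["top"][200:310,420:530],(400,400),interpolation=2)])[:,:,::-1])
```

```text
[ 0.50955657 -0.40696502  0.02885231]
```

View pics/crop_d.png

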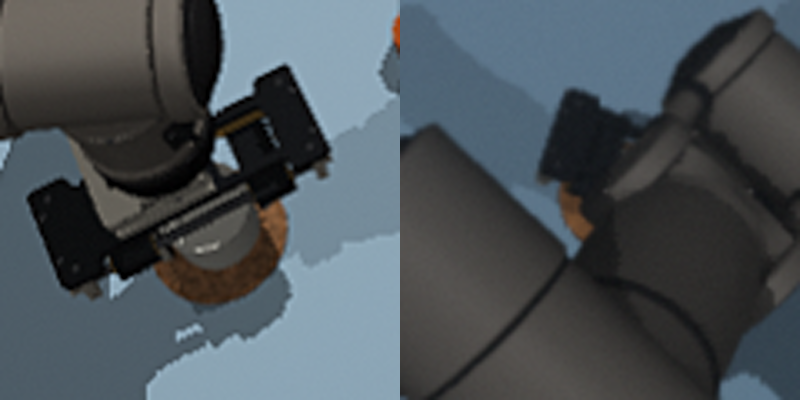

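The cup hangs over the cork mat at about scene pixel (186,390), partly hidden by the gripper. Lowering slowly.

step_arm(
  commands=[
    [0.5,0,0,-0.3,0,0,0],
    [0.5,0,0,-0.6,0,0,0],
    [0.5,0,0,-0.7,0,0,0],
    [0.5,0,0,-0.7,0,0,0],
  ],
)

```text
time: 21.92
tool_pos: [0.509, -0.4077, 0.0217]
tool_rot: [-3.141, 0.001, 2.762]
contact_force: [-0.0, -0.5, -0.6]
opening: 0.0659
grip_force: 10.0
```

step_arm(
  commands=[
    [0.5,0,0,-0.1,0,0,0],
    [0.5,0,0,-0.1,0,0,0],
  ],
)

```text
time: 22.08
tool_pos: [0.5091, -0.4078, 0.0216]
tool_rot: [-3.141, 0.001, 2.762]
contact_force: [-1.2, 2.4, 6.5]
opening: 0.0655
grip_force: 10.0
```

step_arm(
  commands=[
    [0.74,0,0,0.05,0,0,0],
    [0.8,0,0,0.05,0,0,0],
    [1,0,0,0.05,0,0,0],
    [1,0,0,0.05,0,0,0],
    [1,0,0,0.05,0,0,0],
  ],
)

```text
time: 22.5
tool_pos: [0.5089, -0.4075, 0.0205]
tool_rot: [3.141, -0.0, 2.762]
contact_force: [-0.3, 0.2, 1.4]
opening: 0.0887
grip_force: 0.0
```

step_arm(
  commands=[
    [1,0,0,1,0,0,0],
    [1,0,0,4,0,0,0],
    [1,0,0,8,0,0,0],
    [1,0,0,12,0,0,0],
    [1,0,0,13.5,0,0,0],
  ],
)

```text
time: 22.92
tool_pos: [0.5107, -0.4092, 0.163]
tool_rot: [-3.138, 0.009, 2.762]
contact_force: [1.0, -0.9, 1.4]
opening: 0.0916
grip_force: 0.0
```

step_arm(
  commands=[
    [1,-0.7,3.8,0,0,0,0],
    [1,-1.4,7.6,0,0,0,0],
    [1,-2.1,11.4,0,0,0,0],
    [1,-2.8,15.2,0,0,0,0],
    [1,-3.5,19,0,0,0,0],
  ],
)

```text
time: 23.33
tool_pos: [0.4733, -0.216, 0.1565]
tool_rot: [-3.142, 0.001, 2.761]
contact_force: [1.3, -0.0, -0.4]
opening: 0.0918
grip_force: 0.0
```

step_arm(
  commands=[
    [1,-0.7,3.8,0,0,0,0],
    [1,-1.4,7.6,0,0,0,0],
    [1,-2.1,11.4,0,0,0,0],
    [1,-2.8,15.2,0,0,0,0],
    [1,-3.5,19,0,0,0,0],
  ],
)

```text
time: 23.75
tool_pos: [0.4384, -0.026, 0.1566]
tool_rot: [3.141, 0.001, 2.761]
contact_force: [0.8, 0.2, -0.4]
opening: 0.0916
grip_force: 0.0
```

step_arm(
  commands=[
    [1,-0.7,3.8,0,0,0,0],
    [1,-1.4,7.6,0,0,0,0],
    [1,-2.1,11.4,0,0,0,0],
    [1,-2.8,15.2,0,0,0,0],
    [1,-3.5,19,0,0,0,0],
  ],
)

```text
time: 24.17
tool_pos: [0.4034, 0.1642, 0.1567]
tool_rot: [3.141, 0.001, 2.762]
contact_force: [1.7, -0.6, -0.4]
opening: 0.0917
grip_force: 0.0
```

step_arm(
  commands=[
    [1,-0.7,3.8,0,0,0,0],
    [1,-1.4,7.6,0,0,0,0],
    [1,-1.9,11.8,0,0,0,0],
    [1,-1.9,11.8,0,0,0,0],
    [1,-1.9,11.8,0,0,0,0],
  ],
)

```text
time: 24.58
tool_pos: [0.3843, 0.2824, 0.1563]
tool_rot: [3.141, 0.001, 2.766]
contact_force: [-0.5, -0.4, -0.6]
opening: 0.0922
grip_force: 0.0
```

Run:
```python
from look import *
from ring import ring
im=look("e");print(observe()["tool_pos"])
for n in im: print(n,"rim",ring(n,im[n],.508,-.408,.059,.033))
cv2.imwrite("pics/crop_e.png",np.hstack([cv2.resize(im["scene"][320:440,120:240],(400,400),interpolation=2),cv2.resize(im["scene"][110:230,260:380],(400,400),interpolation=2)])[:,:,::-1])
```

```text
[0.3847953 0.2800374 0.1560121]
scene rim (np.float64(0.5115696490053486), np.float64(-0.40925170261927474), np.float32(79.021324))
top rim (np.float64(0.5070075257537436), np.float64(-0.40628806147122937), np.float32(50.809475))
```

View pics/crop_e.png

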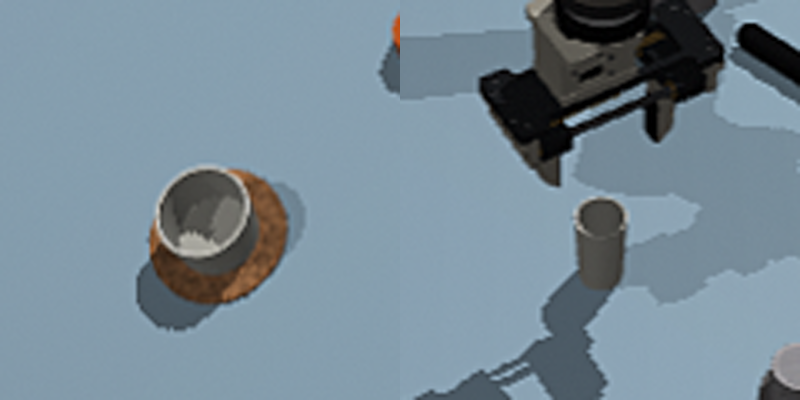

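The wide cup stands upright in the middle of the cork mat, rim at about scene pixel (181,384), and the gripper is over the slim cup. Gripping the slim cup near its rim.

step_arm(
  commands=[
    [1,0,0,-3,0,0,0],
    [1,0,0,-6,0,0,0],
    [1,0,0,-8.5,0,0,0],
    [1,0,0,-9.5,0,0,0],
    [1,0,0,-9.8,0,0,0],
  ],
)

```text
time: 25.1
tool_pos: [0.3843, 0.2782, 0.0561]
tool_rot: [-3.138, -0.003, 2.759]
contact_force: [0.8, -0.0, 0.7]
opening: 0.0918
grip_force: 0.0
```

step_arm(
  commands=[
    [0.6,0,0,0,0,0,0],
    [0.55,0,0,0,0,0,0],
    [0.5,0,0,0,0,0,0],
    [0.4,0,0,0,0,0,0],
    [0.4,0,0,0,0,0,0],
  ],
  grip_force=8,
)

```text
time: 25.52
tool_pos: [0.3854, 0.2806, 0.0585]
tool_rot: [3.14, 0.001, 2.762]
contact_force: [0.2, -0.5, 0.3]
opening: 0.0631
grip_force: 0.0
```

step_arm(
  commands=[
    [0.4,0,0,0,0,0,0],
    [0.4,0,0,0,0,0,0],
    [0.4,0,0,0,0,0,0],
    [0.4,0,0,0,0,0,0],
    [0.4,0,0,0,0,0,0],
  ],
)

```text
time: 25.93
tool_pos: [0.385, 0.2805, 0.0579]
tool_rot: [3.141, 0.0, 2.762]
contact_force: [-0.9, -0.2, 3.4]
opening: 0.0466
grip_force: 8.0
```

step_arm(
  commands=[
    [0.4,0,0,0.6,0,0,0],
    [0.4,0,0,2,0,0,0],
    [0.4,0,0,5,0,0,0],
    [0.4,0,0,8,0,0,0],
    [0.4,0,0,10,0,0,0],
  ],
)

```text
time: 26.35
tool_pos: [0.3854, 0.2808, 0.1603]
tool_rot: [3.14, 0.001, 2.762]
contact_force: [-0.2, 0.8, -0.5]
opening: 0.0465
grip_force: 8.0
```

step_arm(
  commands=[
    [0.4,0.3,-1.5,0,0,0,0],
    [0.4,0.7,-4,0,0,0,0],
    [0.4,1.3,-7,0,0,0,0],
    [0.4,1.9,-10.5,0,0,0,0],
    [0.4,2.5,-14,0,0,0,0],
  ],
)

```text
time: 26.77
tool_pos: [0.4097, 0.1394, 0.158]
tool_rot: [3.141, 0.0, 2.763]
contact_force: [1.1, -0.5, -1.3]
opening: 0.0469
grip_force: 8.0
```

step_arm(
  commands=[
    [0.4,0.6,-3.5,0,0,0,0],
    [0.4,1.2,-7,0,0,0,0],
    [0.4,1.8,-10.5,0,0,0,0],
    [0.4,2.4,-14,0,0,0,0],
    [0.4,3,-17.5,0,0,0,0],
  ],
)

```text
time: 27.18
tool_pos: [0.4398, -0.0362, 0.1581]
tool_rot: [3.141, 0.0, 2.762]
contact_force: [1.0, 1.4, -0.6]
opening: 0.0465
grip_force: 8.0
```

step_arm(
  commands=[
    [0.4,0.6,-3.5,0,0,0,0],
    [0.4,1.2,-7,0,0,0,0],
    [0.4,1.8,-10.5,0,0,0,0],
    [0.4,2.4,-14,0,0,0,0],
    [0.4,3,-17.5,0,0,0,0],
  ],
)

```text
time: 27.6
tool_pos: [0.4697, -0.2113, 0.158]
tool_rot: [3.141, -0.0, 2.762]
contact_force: [0.7, -0.1, 0.3]
opening: 0.0465
grip_force: 8.0
```

step_arm(
  commands=[
    [0.4,0.7,-3.5,0,0,0,0],
    [0.4,1.4,-7,0,0,0,0],
    [0.4,2.1,-10.5,0,0,0,0],
    [0.4,2.8,-14,0,0,0,0],
    [0.4,3.3,-16.5,0,0,0,0],
  ],
)

```text
time: 28.02
tool_pos: [0.5028, -0.3775, 0.1577]
tool_rot: [-3.141, 0.0, 2.761]
contact_force: [0.4, -0.4, -0.8]
opening: 0.0469
grip_force: 8.0
```

step_arm(
  commands=[
    [0.4,0.4,-2,0,0,0,0],
    [0.4,0.6,-3.2,0,0,0,0],
    [0.4,0.6,-3.2,0,0,0,0],
    [0.4,0.6,-3.2,0,0,0,0],
    [0.4,0.6,-3.2,0,0,0,0],
  ],
)

```text
time: 28.43
tool_pos: [0.5087, -0.4054, 0.1576]
tool_rot: [3.141, -0.001, 2.762]
contact_force: [-0.2, 1.2, -0.9]
opening: 0.0464
grip_force: 8.0
```

Run:
```python
from look import *
im=look("f");print(observe()["tool_pos"])
cv2.imwrite("pics/crop_f.png",cv2.resize(im["scene"][310:450,120:260],(560,560),interpolation=2)[:,:,::-1])
```

```text
[ 0.50894188 -0.40534634  0.15796814]
```

View pics/crop_f.png

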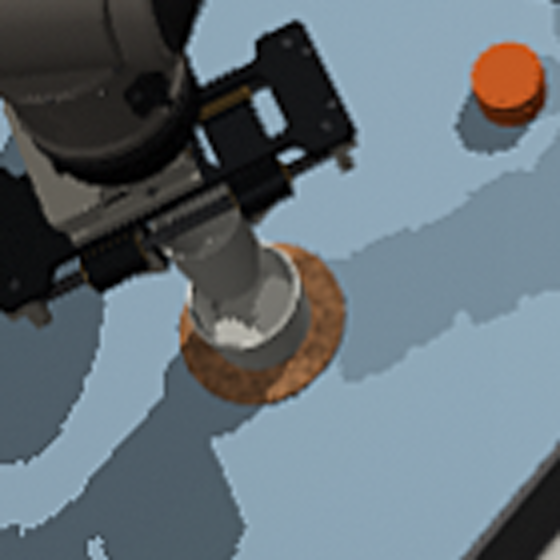

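Run:
```python
from h import *
q=(proj("scene",cyl(.509,-.4053,.1,.021,.0225,.04))-[120,310])*4
i=cv2.imread("pics/crop_f.png")
for p in q: cv2.circle(i,tuple(int(v) for v in p),1,(0,255,0),-1)
cv2.imwrite("pics/crop_f2.png",cv2.resize(i[180:400,120:360],None,fx=2,fy=2))
```

```text
(no output)
```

View pics/crop_f2.png

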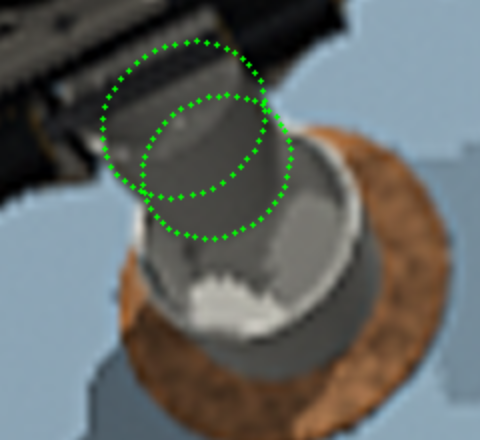

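The slim cup hangs upright within a few millimetres of the model outline over the wide cup's mouth. Lowering in stages and watching the force.

step_arm(
  commands=[
    [0.4,0,-0.2,-1.5,0,0,0],
    [0.4,0,-0.2,-3,0,0,0],
    [0.4,0,-0.2,-4,0,0,0],
    [0.4,0,-0.2,-5,0,0,0],
    [0.4,0,-0.2,-5.5,0,0,0],
  ],
)

```text
time: 28.95
tool_pos: [0.5086, -0.4076, 0.1015]
tool_rot: [3.141, -0.002, 2.762]
contact_force: [-0.2, 0.6, -1.2]
opening: 0.0468
grip_force: 8.0
```

step_arm(
  commands=[
    [0.4,0,0,-0.7,0,0,0],
    [0.4,0,0,-1.4,0,0,0],
    [0.4,0,0,-2.1,0,0,0],
    [0.4,0,0,-2.8,0,0,0],
    [0.4,0,0,-3,0,0,0],
  ],
)

```text
time: 29.37
tool_pos: [0.5085, -0.4082, 0.0714]
tool_rot: [3.141, -0.002, 2.762]
contact_force: [0.1, 1.0, -0.7]
opening: 0.0467
grip_force: 8.0
```

step_arm(
  commands=[
    [0.4,0,0,0,0,0,0],
    [0.4,0,0,-0.3,0,0,0],
    [0.4,0,0,-0.5,0,0,0],
    [0.4,0,0,-0.6,0,0,0],
    [0.4,0,0,-0.6,0,0,0],
  ],
)

```text
time: 29.78
tool_pos: [0.5088, -0.4085, 0.0666]
tool_rot: [3.141, -0.0, 2.762]
contact_force: [0.0, 0.2, -0.8]
opening: 0.0465
grip_force: 8.0
```

step_arm(
  commands=[
    [0.4,0,0.1,-0.1,0,0,0],
    [0.4,0,0.1,-0.1,0,0,0],
  ],
)

```text
time: 29.95
tool_pos: [0.5089, -0.4074, 0.0657]
tool_rot: [3.141, -0.0, 2.762]
contact_force: [-0.4, -0.3, -0.4]
opening: 0.0464
grip_force: 8.0
```

step_arm(
  commands=[
    [0.4,0,0,-0.1,0,0,0],
    [0.4,0,0,-0.1,0,0,0],
  ],
)

```text
time: 30.12
tool_pos: [0.5091, -0.4077, 0.065]
tool_rot: [-3.141, 0.001, 2.762]
contact_force: [0.3, 0.0, 0.0]
opening: 0.0468
grip_force: 8.0
```

step_arm(
  commands=[
    [0.4,0,0,-0.1,0,0,0],
    [0.4,0,0,-0.1,0,0,0],
  ],
)

```text
time: 30.28
tool_pos: [0.5093, -0.408, 0.0648]
tool_rot: [-3.141, 0.002, 2.762]
contact_force: [-1.7, 0.3, 5.4]
opening: 0.0466
grip_force: 8.0
```

On the floor. Release, rise and move back.

step_arm(
  commands=[
    [0.53,0,0,0.05,0,0,0],
    [0.58,0,0,0.05,0,0,0],
    [0.7,0,0,0.05,0,0,0],
    [0.85,0,0,0.05,0,0,0],
    [1,0,0,0.05,0,0,0],
  ],
)

```text
time: 30.7
tool_pos: [0.5088, -0.4074, 0.064]
tool_rot: [3.141, -0.0, 2.762]
contact_force: [0.2, -0.6, -0.3]
opening: 0.0686
grip_force: 0.0
```

step_arm(
  commands=[
    [1,0,0,0,0,0,0],
    [1,0,0,1,0,0,0],
    [1,0,0,4,0,0,0],
    [1,0,0,8,0,0,0],
    [1,0,0,11,0,0,0],
  ],
)

```text
time: 31.12
tool_pos: [0.5091, -0.4078, 0.1774]
tool_rot: [-3.141, 0.002, 2.762]
contact_force: [0.8, -1.5, 1.0]
opening: 0.0915
grip_force: 0.0
```

step_arm(
  commands=[
    [1,-1.5,3.5,0,0,0,0],
    [1,-3,7,0,0,0,0],
    [1,-4.5,10.5,0,0,0,0],
    [1,-6,14,0,0,0,0],
    [1,-7,17,0,0,0,0],
  ],
)

```text
time: 31.53
tool_pos: [0.4374, -0.2354, 0.175]
tool_rot: [3.141, 0.0, 2.762]
contact_force: [0.7, -0.3, 0.5]
opening: 0.092
grip_force: 0.0
```

step_arm(
  commands=[
    [1,0,2,0,0,0,0],
    [1,0,4,0,0,0,0],
    [1,0,4,0,0,0,0],
    [1,0,4,0,0,0,0],
    [1,0,4,0,0,0,0],
  ],
)

```text
time: 31.95
tool_pos: [0.4393, -0.1983, 0.1749]
tool_rot: [-3.141, 0.001, 2.762]
contact_force: [0.4, 0.1, 0.0]
opening: 0.092
grip_force: 0.0
```

Run:
```python
from look import *
from ring import ring
im=look("g");s=observe();print(s["tool_pos"],s["grip_force"])
for n in im: print(n,"wide rim",ring(n,im[n],.508,-.408,.059,.033,.006),"slim rim",ring(n,im[n],.508,-.408,.087,.024,.006))
cv2.imwrite("pics/crop_g.png",np.hstack([cv2.resize(im["scene"][320:440,120:240],(400,400),interpolation=2),cv2.resize(im["scene"][165:285,310:430],(400,400),interpolation=2)])[:,:,::-1])
```

```text
[ 0.43912771 -0.19858644  0.17442456] 0.0
scene wide rim (np.float64(0.5103559415939516), np.float64(-0.40992329435913755), np.float32(67.32928)) slim rim (np.float64(0.5116711567447655), np.float64(-0.4096616683645273), np.float32(74.34794))
top wide rim (np.float64(0.5033270295025248), np.float64(-0.40523942138576585), np.float32(24.787354)) slim rim (np.float64(0.503106997190224), np.float64(-0.4061617738203286), np.float32(29.507677))
```

View pics/crop_g.png

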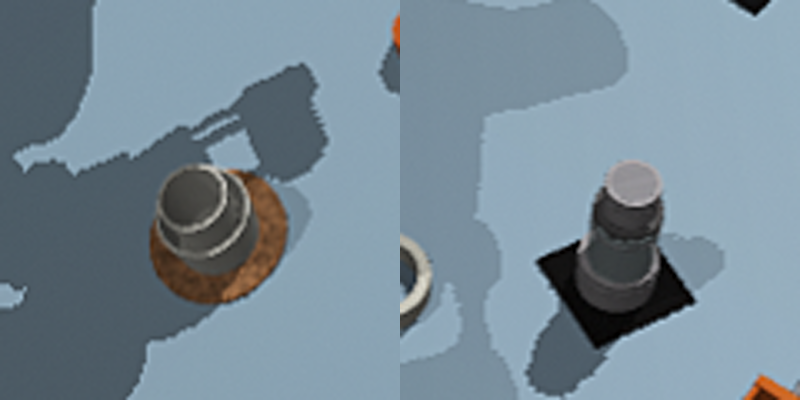

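Both stacks stand upright. The slim cup is nested inside the wide cup (rims at about scene (178,380) and (181,384)), and the tin, jar and tin tower is centred on its mat (top at about scene (380,220)). The robot is clear of everything, so I'm handing in.

```bash
python3 -c "
from cell import *
print(hand_in())"
```

```text
the job is handed in; nothing more can be done
None
```

I handed the job in at about 32 s of the 131 s limit, with both stacks built in the order asked and the final camera check showing every piece upright and centred on its mat; the hand-in returned no verdict.

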